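# Set the dial cap and tip the small balls into the beaker

## Robot

A 6-joint arm with a two-finger parallel gripper is mounted at the origin on a cart in front of the work surface, level with it; the furniture and walls round the work are solid. World frame = base frame: x ahead of the robot, y to its left, z up, the work surface at z = 0. Lengths are in m, angles in rad, forces in N, time in s.
With the tool pointing down it reaches from about 0.3 to 0.85 m from the base axis. Payload 5.4 kg.
Tool frame: the origin (TCP) lies midway between the tips of the shut fingers; the grasp point (between the pads) lies 19 mm behind it; z points along the fingers, y is the line along which they close (so a half turn about z gives the same grasp; the last joint's range is limited). The gripper opens to 85 mm and grips with 20 to 120 N. Pads are 22 mm wide; open, the fingers measure 114 mm over their backs; the gripper's body (76 mm by 85 mm) begins 54 mm behind the grasp point. The pads swing forward as they close: fully open they stand 13 mm farther back than shut.
Start: joints at [-1.498, 0.158, 1.597, -0, 1.386, -0.21], TCP at [0.16, -0.552, 0.231] pointing down, gripper open.
Joint ranges: [-2.91, 2.91], [-0.94, 2.29], [0.18, 2.7], [-1.29, 4.43], [0.17, 2.64], [-3, 3]. Speed limits (rad/s): [2.57, 2.57, 3.14, 3.14, 3.14, 3.14].

## Interface

Orientations are given as a unit quaternion [w, x, y, z].
In Python, from rig import env gives the robot as it stands.
- The arm moves only by the tool send_rows, never from a script. Its argument "moves" is a list of rows, each a list of 3 entries, a list of its own where there are three numbers: the shift along the world's x, y, z each as a share of 60 cm, from -1 to 1, then the turn, a rotation vector about the world's x, y, z each as a share of 0.5 rad, from -1 to 1, then the gripper command: -1 is shut, 1 is fully open, values between are in proportion. In form: [[[tx, ty, tz], [ax, ay, az], claw], ...]. A call has 1 to 10 rows; each row is the pose to reach, as a shift and turn from the pose commanded when the call began; what a row does not reach only later rows make up. A row lasts 1/8 s, in which the tool goes at most 62.5 mm and 10.7 degrees, less where a joint would pass 70% of its speed; a pose out of reach is approached as far as the arm can. A call with a number of a shift or a turn outside -1 to 1 is refused whole. A call with a gripper value outside its range is refused whole. The fingers move at their own pace and stop on an object; "force" is the grip in N (left out, the last holds). Time passes only in rows, so rows that repeat a pose let the fingers close. It gives the time, the measured TCP pose, the force, the opening and the grip force at its end, in the units of the state.
- env.observe(): the state, without advancing time (a new reading comes with each control period).
- env.grab_frame(name): name is "scene" or "top" or "wrist"; returns a dict with "color" (400x640x3 uint8, blue, green, red), "fov_y" (degrees; the focal length in pixels is half the picture's height over the tangent of half this angle, whatever the lens; pixels are square), "cx", "cy" (the principal point, pixels), "R" (3x3) and "t" (3): a world point X has camera coordinates R X + t. Camera axes: x right, y down, z forward; pixel columns grow to the right and rows downward; lengths in m; the calibration is good to about 2 mm. The wrist camera is an equidistant fisheye: a pixel r from the principal point sees the ray r / f radians off the axis. A picture is of the moment at which its call begins. There is no depth.
- env.close_job(): hands the job in; it is judged then, once.
The state is a dict: "time": time; "q": joint angles; "joint_vel": joint speeds; "joint_efforts": joint torques, N m; "position": TCP position; "tool_rot": TCP orientation; "ft_force": force on the tool from outside, world axes, zero at the start; "wrist_torque": the same for the moment, N m; "finger_gap": finger opening in m; "finger_force": force on a finger pad.
Only numpy, scipy, OpenCV 4.12 (cv2) and the standard library are available. Lean on these libraries where they do the work, as an engineer would, in place of code of your own. Each camera call takes 0.05 s, during which the arm holds its last target. There are 200 camera calls.

## Task

Turn the hopper's dial cap so that the middle-sized gate, the one that lets the small steel balls through but holds the large one back, faces the spout. Then tip the hopper by its back handle until both small balls have run into the beaker under the spout, and set it back down level, with the large ball still inside and the cap left at that gate.

Things in the scene. Friction and masses are not known exactly. Their poses are not given: they have to be found in the camera images.
- cap (a joint): Clear dial cap, 95 mm across, on the hopper; turns about its bar grip and stays where left. Grows anticlockwise from above, -0.3 to 2.7 rad. Its skirt has three gates 32 mm wide: 28 mm high (under the large round mark on top) faces the spout at 0, 18 mm high (medium mark) at 1.2, 8 mm high (small mark) at 2.4 rad. Top face 176 mm above the table.
- hopper (a joint): Tilt of the hopper about its level pivot: 0 at rest, grows as its back handle is lifted and the spout sinks, stop at 0.6 rad. Balls roll out from about 0.15 rad; 0.45 or more for 2 s empties it. Takes about 2 N at the handle; sinks back by itself if let go. Its stand is fixed to the table.
- knob_grip (a point): Middle of the upright bar grip on the cap at gripping height: 198 mm above the table, 22 mm above the cap's top face, 11 mm below the bar's top. The bar is 46 mm long along this point's x, 14 mm thick along y; z is the cap's axis, up. It turns with the cap.
- handle_grip (a point): Middle of the round steel handle bar at the hopper's back, 10 mm thick, 80 mm long along this point's y, level, 145 mm above the table at rest, 50 mm clear of the hopper. x points to the spout. Pivot axis: parallel to the bar, 142 mm ahead along x and 30 mm below it at rest; the bar lifts on an arc of 145 mm radius about it (70 mm up at 0.5 rad).
- ball_1_center (a point): Centre of one of two small steel balls, 14 mm across, in the hopper's straight 24 mm wide trough under the clear cap, ahead of the large ball.
- ball_2_center (a point): Centre of the other small steel ball, 14 mm across.
- ball_big_center (a point): Centre of the large steel ball, 22 mm across, at the back of the same trough; too big for the 18 mm gate.
- beaker: White beaker, 56 mm across, 69 mm high, fixed on the stand's base under the spout; origin at the centre of its underside, 6 mm above the table. (A second such beaker stands apart on the table.)

How it is judged:
By the outcome, as a careful person would: the job done as asked, in the order asked, and still so for the second after the job is handed in, with the robot touching nothing.
It also fails if it takes over 48 s, if anything falls off the work surface, if the arm or the gripper's body presses on something with over 40 N, if the wrist force passes 120 N, or if a joint passes its speed limit or range.

## Working session

There is one attempt and no reset: what is moved stays moved. The work goes in short steps, Python scripts to look and compute and a tool call to move; the robot and the scene stay as the last step left them, time stands still between calls to the robot, and variables do not carry over. Pictures are saved under pics/ and viewed, at most 10 in all, crops included, and the job is handed in when it is done.

Besides the shell and the picture viewer there is one more tool, called after "Call:" by a JSON object that holds its "name" and its "arguments". send_rows: Moves the arm, as the interface text tells. Shift numbers are shares of 60 cm and turn numbers shares of 0.5 rad, none past 1 either way. Its arguments: {"type":"object","properties":{"moves":{"type":"array","items":{"type":"array"}},"force":{"type":"number"}},"required":["moves"]}

```bash
mkdir -p pics; cat > h.py <<'E'
import numpy as np, cv2
from rig import env
def ray(f,u,v):
    fl=200/np.tan(np.radians(f["fov_y"]/2)); R=np.array(f["R"]);t=np.array(f["t"])
    d=np.array([(u-f["cx"])/fl,(v-f["cy"])/fl,1.]); return -R.T@t, R.T@d
def plane(f,u,v,z):
    o,d=ray(f,u,v); return o+d*(z-o[2])/d[2]
def proj(f,X):
    fl=200/np.tan(np.radians(f["fov_y"]/2)); c=np.array(f["R"])@np.array(X)+np.array(f["t"])
    return c[0]/c[2]*fl+f["cx"],c[1]/c[2]*fl+f["cy"]
E
python3 - <<'E'
from h import *
import pickle
fs={n:env.grab_frame(n) for n in("scene","top")}
pickle.dump(fs,open("f0.pkl","wb"))
for n,f in fs.items(): cv2.imwrite(f"pics/{n}0.png",f["color"]); print(n,f["fov_y"],-np.array(f["R"]).T@np.array(f["t"]))
s=env.observe(); print(s["time"],s["position"],s["tool_rot"],s["finger_gap"])
E
```

```text
scene 56.221031603803866 [0.09839745 0.54379666 0.63790864]
top 56.55577392629637 [0.41309133 0.03129468 0.98722346]
0.1 [ 0.16039458 -0.55159841  0.23040208] [-8.75145398e-04  9.90019221e-01  1.40929669e-01  7.02690491e-05] 0.08571535314067676
```

View pics/scene0.png

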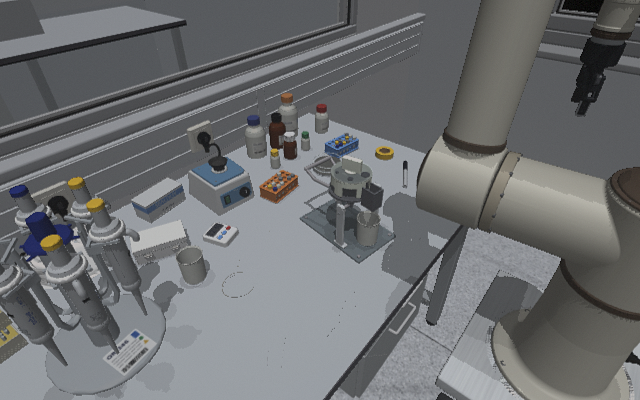

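View pics/top0.png

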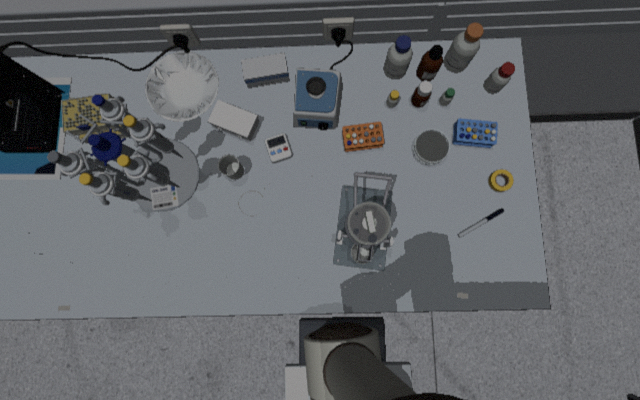

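The hopper is near (368,225) in the top view. Its handle bar is at about (375,176), on the far side from the robot, and the spout and beaker are at (362,255), towards the robot. I'll zoom in on both views.

```bash
python3 - <<'E'
import pickle,cv2,numpy as np
fs=pickle.load(open("f0.pkl","rb"))
a=cv2.resize(fs["top"]["color"][165:275,325:405],None,fx=5,fy=5,interpolation=cv2.INTER_CUBIC)
b=cv2.resize(fs["scene"]["color"][145:255,305:385],None,fx=5,fy=5,interpolation=cv2.INTER_CUBIC)
cv2.imwrite("pics/z0.png",np.clip(np.hstack([a,b])*1.3,0,255).astype(np.uint8))
E
```

```text
(no output)
```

View pics/z0.png

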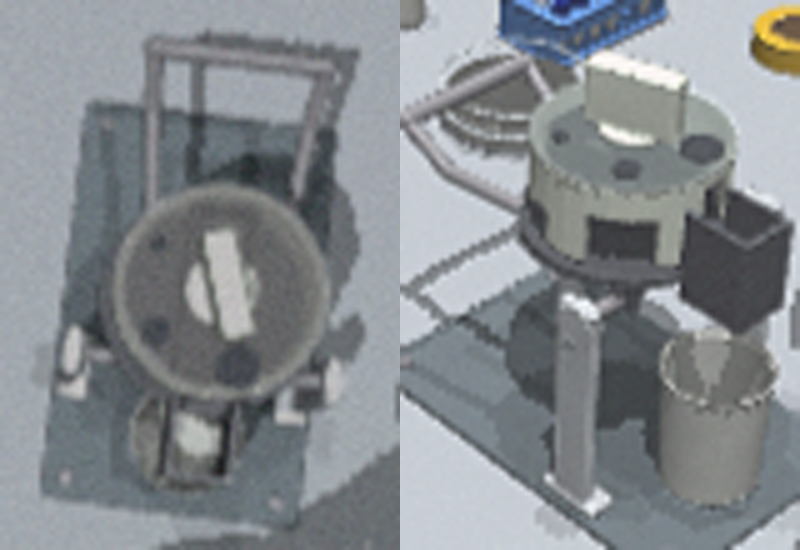

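```bash
python3 - <<'E'
import pickle
from h import *
f=pickle.load(open("f0.pkl","rb"))["top"]
P=lambda x,y,z: plane(f,325+x/5-.4,165+y/5-.4,z)
h1=P(152,45,.145);h2=P(335,70,.145);print("handle",h1,h2,(h1+h2)/2,np.linalg.norm(h1-h2))
d=h2-h1; sp=np.array([d[1],-d[0]]); sp/=np.linalg.norm(sp)
if sp[0]>0: sp=-sp
print("spout dir",sp,"yaw",np.arctan2(sp[1],sp[0]))
c=P(222,292,.176);print("cap",c)
print("handle+142 along:",((h1+h2)/2)[:2]+.142*sp)
for n,q in dict(L=(237,364),M=(155,332),S=(157,242)).items():
  v=(P(*q,.176)-c)[:2]; a=np.arctan2(v[1],v[0]); print(n,np.linalg.norm(v),a,"rel spout",(a-np.arctan2(sp[1],sp[0])+np.pi)%(2*np.pi)-np.pi)
b1=P(218,232,.209);b2=P(243,335,.209);b=(b2-b1);print("bar",(b1+b2)/2,np.linalg.norm(b),np.arctan2(b[1],b[0]))
E
```

```text
handle [ 0.60853812 -0.02823888  0.145     ] [ 0.59421256 -0.1118101   0.145     ] [ 0.60137534 -0.07002449  0.145     ] 0.08479015548471924
spout dir [-0.9856241   0.16895303] yaw 2.971825324779493
cap [ 0.49015728 -0.05243963  0.176     ]
handle+142 along: [ 0.46141672 -0.04603316]
L 0.03192265966612284 -2.979371351162494 rel spout 0.33198863123759903
M 0.03417688335783733 2.0814467391328533 rel spout -0.8903785856466397
S 0.035666608510240595 0.8792674553098753 rel spout -2.092557869469618
bar [ 0.49059156 -0.05271465  0.209     ] 0.044414002798583846 -2.9474608651832526
```

Call:
{"name": "send_rows", "arguments": {"moves": [[[0.03,0.05,0.116],[0,0,-0.1],1],[[0.55,0.83,0.116],[0,0,-0.18],1],[[0.55,0.83,0.116],[0,0,-0.18],1],[[0.55,0.83,0.116],[0,0,-0.18],1],[[0.55,0.83,0.116],[0,0,-0.18],1],[[0.55,0.83,0.116],[0,0,-0.18],1],[[0.55,0.83,0.116],[0,0,-0.18],1],[[0.55,0.83,0.116],[0,0,-0.18],1],[[0.55,0.83,0.116],[0,0,-0.18],1],[[0.55,0.83,0.116],[0,0,-0.18],1]], "force": 40}}

```text
time: 1.35
position: [0.4872, -0.058, 0.3005]
tool_rot: [0.0, 0.995, 0.096, -0.0]
ft_force: [0.8, -0.9, 1.0]
finger_gap: 0.0855
finger_force: 0.0
```

Call:
{"name": "send_rows", "arguments": {"moves": [[[0,0,0],[0,0,0],1],[[0,0,0],[0,0,0],1],[[0,0,0],[0,0,0],1]]}}

```text
time: 1.72
position: [0.486, -0.0612, 0.3006]
tool_rot: [0.0, 0.995, 0.095, -0.0]
ft_force: [0.4, -0.5, -0.3]
finger_gap: 0.0852
finger_force: 0.0
```

```bash
python3 - <<'E'
from h import *
import pickle
f=env.grab_frame("wrist");pickle.dump(f,open("f1.pkl","wb"));cv2.imwrite("pics/w1.png",f["color"])
s=env.observe();print(s["time"],s["position"],s["tool_rot"],s["q"],f["fov_y"],f["cx"],f["cy"],-np.array(f["R"]).T@np.array(f["t"]))
E
```

```text
1.775 [ 0.48601906 -0.06127439  0.30061339] [ 7.16132506e-05  9.95472107e-01  9.50539835e-02 -1.39090350e-04] [-3.72522323e-01 -1.05820506e-01  1.73038611e+00 -2.53626237e-04
  1.51721078e+00  1.00789219e+00] 65.70646984690485 321.33530992330617 199.7310473538251 [ 0.5647289  -0.04593165  0.44212952]
```

View pics/w1.png

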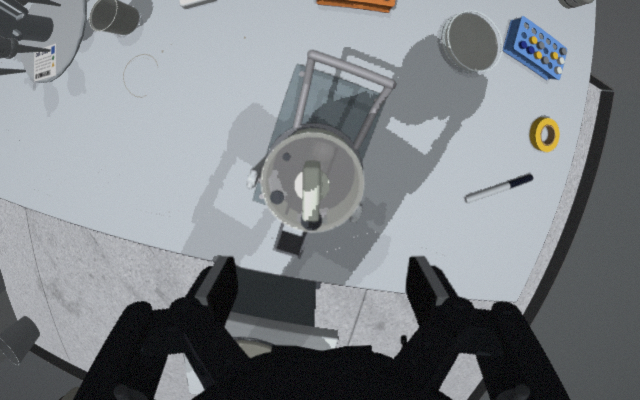

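```bash
cat >> h.py <<'E'
def fray(f,u,v):
    fl=200/np.tan(np.radians(f["fov_y"]/2)); R=np.array(f["R"]);t=np.array(f["t"])
    dx,dy=u-f["cx"],v-f["cy"]; r=np.hypot(dx,dy)+1e-9; a=r/fl
    return -R.T@t, R.T@np.array([dx/r*np.sin(a),dy/r*np.sin(a),np.cos(a)])
def fplane(f,u,v,z):
    o,d=fray(f,u,v); return o+d*(z-o[2])/d[2]
E
python3 - <<'E'
import pickle
from h import *
f=pickle.load(open("f1.pkl","rb"))
h1=fplane(f,311,52,.145);h2=fplane(f,394,85,.145);d=h2-h1
print(h1,h2,(h1+h2)/2,np.linalg.norm(d),np.arctan2(d[1],d[0])-np.pi/2+2*np.pi)
c=fplane(f,313,180,.176);print("cap",c)
for q in[(278,197),(287,157)]:
  v=(fplane(f,*q,.176)-c)[:2];print(np.linalg.norm(v),np.arctan2(v[1],v[0]))
a=cv2.resize(f["color"][110:260,240:380],None,fx=4,fy=4,interpolation=cv2.INTER_CUBIC);cv2.imwrite("pics/w1z.png",a)
E
```

```text
[ 0.60916055 -0.02731971  0.145     ] [ 0.59454365 -0.11065641  0.145     ] [ 0.6018521  -0.06898806  0.145     ] 0.08460886910190256 2.9679630188488035
cap [ 0.4948599  -0.05161222  0.176     ]
0.03568636153541301 2.2208104985167987
0.03080182355183508 1.0147619310308917
```

View pics/w1z.png

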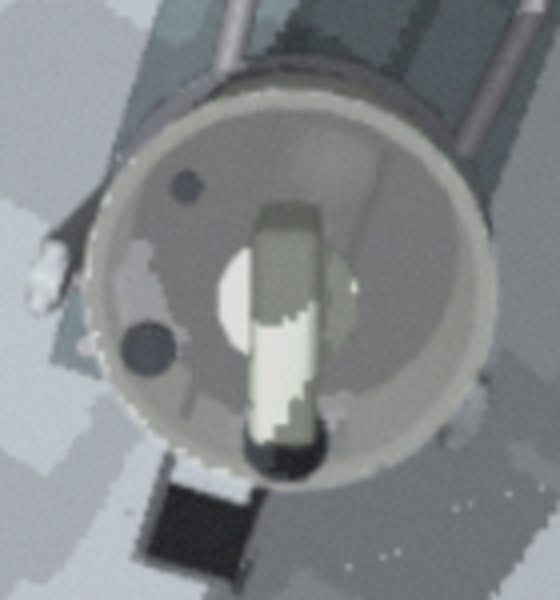

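```bash
python3 - <<'E'
import pickle
from h import *
f=pickle.load(open("f1.pkl","rb"))
P=lambda x,y,z=.176: fplane(f,240+x/4-.4,110+y/4-.4,z)
c=P(288,302);print(c)
for q in[(186,187),(148,349),(286,443)]:
  v=(P(*q)-c)[:2];a=np.arctan2(v[1],v[0]);print(np.linalg.norm(v),a,(a-2.97+np.pi)%(2*np.pi)-np.pi)
a=P(251,330,.209);b=P(318,330,.209);print((a+b)/2)
# bar direction: left top edge
e1=P(252,240,.209);e2=P(250,430,.209);d=e2-e1;print(np.arctan2(d[1],d[0]))
e1=P(322,240,.209);e2=P(317,430,.209);d=e2-e1;print(np.arctan2(d[1],d[0]))
E
```

```text
[ 0.48999801 -0.05123774  0.176     ]
0.034282846910183185 0.8910487361574856 -2.0789512638425145
0.03381174004546194 2.092015150144355 -0.8779848498556451
0.033904055903405374 -2.9755453683975506 0.33763993878203546
[ 0.49350798 -0.05092439  0.209     ]
-2.980376854328215
-2.978723291169743
```

Call:
{"name": "send_rows", "arguments": {"moves": [[[0.0067,0.0158,-0.05],[0,0,-0.04],1],[[0.0067,0.0158,-0.11],[0,0,-0.04],1],[[0.0067,0.0158,-0.16],[0,0,-0.04],1],[[0.0067,0.0158,-0.194],[0,0,-0.04],1],[[0.0067,0.0158,-0.194],[0,0,-0.04],1],[[0.0067,0.0158,-0.194],[0,0,-0.04],1]]}}

```text
time: 2.52
position: [0.491, -0.0514, 0.1855]
tool_rot: [0.0, 0.996, 0.086, 0.001]
ft_force: [-0.1, -0.5, 0.1]
finger_gap: 0.0852
finger_force: 0.0
```

Call:
{"name": "send_rows", "arguments": {"moves": [[[0,0,0],[0,0,0],-1],[[0,0,0],[0,0,0],-1],[[0,0,0],[0,0,0],-1],[[0,0,0],[0,0,0],-1],[[0,0,0],[0,0,0],-1],[[0,0,0],[0,0,0],-1],[[0,0,0],[0,0,0],-1],[[0,0,0],[0,0,0],-1]], "force": 40}}

```text
time: 3.52
position: [0.4909, -0.0513, 0.1847]
tool_rot: [0.001, 0.996, 0.086, 0.0]
ft_force: [0.1, -5.8, 1.3]
finger_gap: 0.0133
finger_force: 44.3
```

Call:
{"name": "send_rows", "arguments": {"moves": [[[0,0,0],[0,0,0.22],-1],[[0,0,0],[0,0,0.44],-1],[[0,0,0],[0,0,0.66],-1],[[0,0,0],[0,0,0.88],-1],[[0,0,0],[0,0,0.88],-1]]}}

```text
time: 4.15
position: [0.4909, -0.0513, 0.1847]
tool_rot: [0.001, 0.953, 0.302, 0.0]
ft_force: [1.1, -5.5, 0.6]
finger_gap: 0.0131
finger_force: 44.3
```

Call:
{"name": "send_rows", "arguments": {"moves": [[[0,0,0],[0,0,0.22],-1],[[0,0,0],[0,0,0.44],-1],[[0,0,0],[0,0,0.66],-1],[[0,0,0],[0,0,0.88],-1],[[0,0,0],[0,0,0.88],-1],[[0,0,0],[0,0,0.88],-1]]}}

```text
time: 4.9
position: [0.4908, -0.0514, 0.1847]
tool_rot: [0.001, 0.865, 0.502, -0.0]
ft_force: [0.4, -5.0, 1.7]
finger_gap: 0.0131
finger_force: 44.3
```

```bash
python3 - <<'E'
from h import *
s=env.observe();q=s["tool_rot"];print("xyaw",2*np.arctan2(q[2],q[1]),s["ft_force"],s["wrist_torque"],s["q"])
E
```

```text
xyaw 1.0528037683946447 [ 0.39089241 -4.97213036  1.68925655] [-0.80011872  0.02443141  0.03521456] [-3.48762943e-01 -1.43889320e-02  1.87395606e+00 -1.50339320e-03
  1.28071250e+00  1.69658689e-01]
```

Call:
{"name": "send_rows", "arguments": {"moves": [[[0,0,0],[0,0,0],1],[[0,0,0],[0,0,0],1],[[0,0,0],[0,0,0],1],[[0,0,0],[0,0,0],1],[[0,0,0.06],[0,0,0],1],[[0,0,0.12],[0,0,0],1],[[0,0,0.17],[0,0,0],1],[[0.09,-0.015,0.17],[0,0,0.35],-0.05],[[0.185,-0.03,0.17],[0,0,0.7],-0.05],[[0.185,-0.03,0.17],[0,0,0.7],-0.05]]}}

```text
time: 6.15
position: [0.6033, -0.069, 0.2827]
tool_rot: [-0.002, 0.764, 0.646, -0.001]
ft_force: [-0.3, -0.0, -1.1]
finger_gap: 0.0405
finger_force: 0.0
```

Call:
{"name": "send_rows", "arguments": {"moves": [[[0,0,0],[0,0,0],-0.05],[[0,0,0],[0,0,0],-0.05],[[0,0,0],[0,0,0],-0.05]]}}

```text
time: 6.52
position: [0.601, -0.0684, 0.2875]
tool_rot: [0.001, 0.764, 0.645, 0.0]
ft_force: [0.7, 0.6, 0.7]
finger_gap: 0.0405
finger_force: 0.0
```

```bash
python3 - <<'E'
from h import *
import pickle
f=env.grab_frame("wrist");g=env.grab_frame("top");pickle.dump((f,g),open("f2.pkl","wb"))
a=g["color"][165:275,325:405]
cv2.imwrite("pics/w2.png",np.hstack([f["color"][:,:480],cv2.resize(a,(291,400),interpolation=cv2.INTER_CUBIC)]))
s=env.observe();q=s["tool_rot"];print(s["time"],s["position"],"xyaw",2*np.arctan2(q[2],q[1]),q,s["finger_gap"],s["q"])
E
```

```text
6.625 [ 0.60118558 -0.06842901  0.28716712] xyaw 1.4026201663200393 [5.20628402e-04 7.63997404e-01 6.45219016e-01 3.41887663e-04] 0.04062154463019203 [-3.12831370e-01  2.03847003e-01  1.43550523e+00  3.04710321e-05
  1.50099510e+00 -1.44657316e-01]
```

View pics/w2.png

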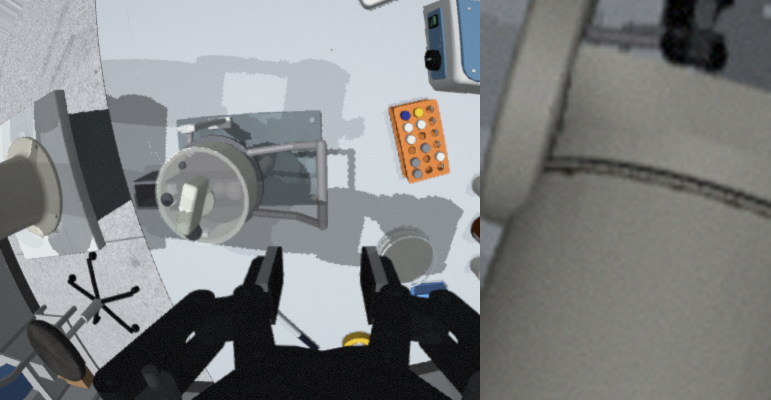

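The wrist view shows the medium mark at about (167,199), facing the spout at (147,190). The small mark is at (183,165), and the handle bar runs from (322,142) to (324,226). Next I'll check the numbers.

```bash
python3 - <<'E'
import pickle
from h import *
f,g=pickle.load(open("f2.pkl","rb"))
h1=fplane(f,322,142,.145);h2=fplane(f,324,226,.145);d=h2-h1
print((h1+h2)/2,np.linalg.norm(d),np.arctan2(d[1],d[0])-np.pi/2+2*np.pi)
c=np.array([.490,-.0518])
gray=cv2.cvtColor(f["color"],cv2.COLOR_BGR2GRAY)
for u,v in[(167,199),(183,165)]:
  w=gray[v-9:v+10,u-9:u+10].astype(float);m=w<w.min()+25;ys,xs=np.nonzero(m)
  p=fplane(f,u-9+xs.mean(),v-9+ys.mean(),.176)[:2]-c;a=np.arctan2(p[1],p[0]);print(u-9+xs.mean(),v-9+ys.mean(),m.sum(),np.linalg.norm(p),a-2.97)
E
```

```text
[ 0.60242319 -0.06761668  0.145     ] 0.08352782240080493 2.9970109719000284
167.12727272727273 201.21818181818182 55 0.03329749534760927 0.06397261514402386
182.48275862068965 165.27586206896552 29 0.0339679689227076 -1.2068290700185544
```

Call:
{"name": "send_rows", "arguments": {"moves": [[[0.001,0,-0.08],[0,0,0],-0.05],[[0.001,0,-0.16],[0,0,0],-0.05],[[0.001,0,-0.22],[0,0,0],-0.05],[[0.001,0,-0.263],[0,0,0],-0.05],[[0.001,0,-0.263],[0,0,0],-0.05],[[0.001,0,-0.263],[0,0,0],-1],[[0.001,0,-0.263],[0,0,0],-1],[[0.001,0,-0.263],[0,0,0],-1],[[0.001,0,-0.263],[0,0,0],-1],[[0.001,0,-0.263],[0,0,0],-1]], "force": 30}}

```text
time: 7.88
position: [0.6017, -0.0686, 0.1306]
tool_rot: [-0.0, 0.764, 0.646, -0.001]
ft_force: [-6.5, 0.3, 6.0]
finger_gap: 0.0086
finger_force: 29.4
```

Call:
{"name": "send_rows", "arguments": {"moves": [[[0,0,0],[0,0,0],-1],[[0,0,0],[0,0,0],-1]]}}

```text
time: 8.12
position: [0.6017, -0.0686, 0.1306]
tool_rot: [-0.0, 0.764, 0.646, -0.001]
ft_force: [-6.6, 1.1, 5.6]
finger_gap: 0.0088
finger_force: 29.4
```

Call:
{"name": "send_rows", "arguments": {"moves": [[[-0.003,0.0005,0.0117],[0,0,0],-1],[[-0.0062,0.0011,0.0233],[0,0,0],-1],[[-0.0102,0.0018,0.0347],[0,0,0],-1],[[-0.0146,0.0025,0.0458],[0,0,0],-1],[[-0.0197,0.0034,0.0568],[0,0,0],-1],[[-0.0251,0.0043,0.0675],[0,0,0],-1],[[-0.0312,0.0054,0.0779],[0,0,0],-1],[[-0.0378,0.0065,0.088],[0,0,0],-1],[[-0.0447,0.0077,0.0978],[0,0,0],-1],[[-0.0522,0.009,0.1072],[0,0,0],-1]]}}

```text
time: 9.38
position: [0.5721, -0.0641, 0.1948]
tool_rot: [0.002, 0.764, 0.645, 0.001]
ft_force: [5.1, -4.9, 2.4]
finger_gap: 0.0082
finger_force: 29.2
```

Call:
{"name": "send_rows", "arguments": {"moves": [[[-0.0064,0.0011,0.0071],[0,0,0],-1],[[-0.0064,0.0011,0.0071],[0,0,0],-1],[[-0.0064,0.0011,0.0071],[0,0,0],-1],[[-0.0064,0.0011,0.0071],[0,0,0],-1],[[-0.0064,0.0011,0.0071],[0,0,0],-1],[[-0.0064,0.0011,0.0071],[0,0,0],-1],[[-0.0064,0.0011,0.0071],[0,0,0],-1],[[-0.0064,0.0011,0.0071],[0,0,0],-1],[[-0.0064,0.0011,0.0071],[0,0,0],-1],[[-0.0064,0.0011,0.0071],[0,0,0],-1]]}}

```text
time: 10.62
position: [0.5686, -0.0635, 0.1993]
tool_rot: [0.003, 0.764, 0.645, 0.001]
ft_force: [3.6, -5.2, 2.6]
finger_gap: 0.0085
finger_force: 29.8
```

Call:
{"name": "send_rows", "arguments": {"moves": [[[0,0,0],[0,0,0],-1],[[0,0,0],[0,0,0],-1],[[0,0,0],[0,0,0],-1],[[0,0,0],[0,0,0],-1],[[0,0,0],[0,0,0],-1],[[0,0,0],[0,0,0],-1],[[0,0,0],[0,0,0],-1],[[0,0,0],[0,0,0],-1],[[0,0,0],[0,0,0],-1],[[0,0,0],[0,0,0],-1]]}}

```text
time: 11.88
position: [0.5685, -0.0635, 0.1993]
tool_rot: [0.003, 0.764, 0.645, 0.001]
ft_force: [4.3, -4.9, 3.0]
finger_gap: 0.0089
finger_force: 29.8
```

```bash
python3 - <<'E'
from h import *
import pickle
f=env.grab_frame("wrist");g=env.grab_frame("scene");pickle.dump((f,g),open("f3.pkl","wb"))
a=cv2.resize(g["color"][145:255,305:385],(400,550),interpolation=cv2.INTER_CUBIC);b=cv2.resize(f["color"][100:320,60:220],(400,550),interpolation=cv2.INTER_CUBIC)
cv2.imwrite("pics/w3.png",np.clip(np.hstack([a,b])*1.3,0,255).astype(np.uint8))
s=env.observe();print(s["time"],s["position"],s["finger_gap"],s["ft_force"])
E
```

```text
11.975 [ 0.56855221 -0.06349628  0.19927194] 0.0086857164793565 [ 3.88806562 -4.1009432   2.94072951]
```

View pics/w3.png

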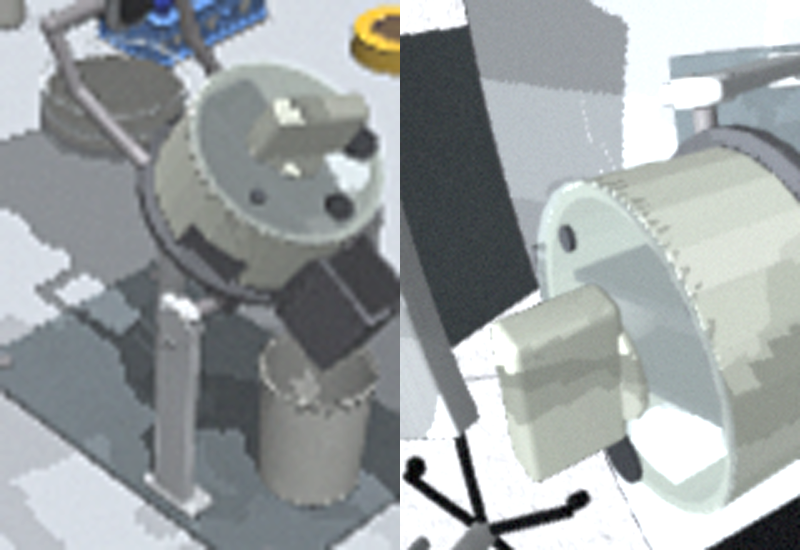

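Call:
{"name": "send_rows", "arguments": {"moves": [[[0,0,0],[0,0,0],-1],[[0,0,0],[0,0,0],-1],[[0,0,0],[0,0,0],-1],[[0,0,0],[0,0,0],-1],[[0,0,0],[0,0,0],-1],[[0,0,0],[0,0,0],-1],[[0.0064,-0.0011,-0.0071],[0,0,0],-1],[[0.0139,-0.0024,-0.0165],[0,0,0],-1],[[0.0208,-0.0036,-0.0263],[0,0,0],-1]]}}

```text
time: 13.1
position: [0.5808, -0.0654, 0.1829]
tool_rot: [0.002, 0.764, 0.645, 0.001]
ft_force: [3.2, -5.2, 3.9]
finger_gap: 0.0084
finger_force: 30.0
```

Call:
{"name": "send_rows", "arguments": {"moves": [[[0.0066,-0.0011,-0.0101],[0,0,0],-1],[[0.0127,-0.0022,-0.0205],[0,0,0],-1],[[0.0181,-0.0031,-0.0312],[0,0,0],-1],[[0.0232,-0.004,-0.0422],[0,0,0],-1],[[0.0276,-0.0047,-0.0533],[0,0,0],-1],[[0.0316,-0.0054,-0.0647],[0,0,0],-1],[[0.0348,-0.006,-0.0763],[0,0,0],-1],[[0.0378,-0.0065,-0.088],[0,0,0],-1],[[0.0378,-0.0065,-0.088],[0,0,0],-1]]}}

```text
time: 14.22
position: [0.6017, -0.0685, 0.1304]
tool_rot: [-0.001, 0.764, 0.645, -0.001]
ft_force: [-5.7, -2.3, 14.4]
finger_gap: 0.0088
finger_force: 32.3
```

Call:
{"name": "send_rows", "arguments": {"moves": [[[0,0,0],[0,0,0],-0.05],[[0,0,0],[0,0,0],-0.05],[[0,0,0],[0,0,0],-0.05],[[0,0,0.06],[0,0,0],-0.05],[[0,0,0.14],[0,0,0],-0.05],[[0,0,0.24],[0,0,0],-0.05],[[0,-0.1,0.3],[0,0,0],-0.05],[[-0.1,-0.2,0.3],[0,0,0],-0.05],[[-0.17,-0.3,0.3],[0,0,0],-0.05],[[-0.25,-0.4,0.3],[0,0,0],-0.05]]}}

```text
time: 15.48
position: [0.4829, -0.2686, 0.308]
tool_rot: [-0.0, 0.764, 0.645, 0.0]
ft_force: [0.1, -0.8, 0.6]
finger_gap: 0.041
finger_force: 0.0
```

Call:
{"name": "send_rows", "arguments": {"moves": [[[0,-0.1,0],[0,0,0],-0.05],[[0,-0.1,0],[0,0,0],-0.05],[[0,-0.1,0],[0,0,0],-0.05]]}}

```text
time: 15.85
position: [0.4842, -0.3271, 0.3079]
tool_rot: [-0.001, 0.764, 0.645, 0.0]
ft_force: [-0.1, 0.8, -0.1]
finger_gap: 0.0405
finger_force: 0.0
```

```bash
python3 - <<'E'
from h import *
import pickle
f=env.grab_frame("wrist");g=env.grab_frame("top");pickle.dump((f,g),open("f4.pkl","wb"))
a=cv2.resize(g["color"][165:275,325:405],(400,550),interpolation=cv2.INTER_CUBIC)
cv2.imwrite("pics/w4.png",np.clip(np.hstack([a,cv2.resize(f["color"],(400,250)).repeat(1,0) if 0 else np.vstack([cv2.resize(f["color"],(400,250)),np.zeros((300,400,3),np.uint8)])])*1.5,0,255).astype(np.uint8))
s=env.observe();print(s["time"],s["position"])
E
```

```text
15.95 [ 0.48463862 -0.32637595  0.3083208 ]
```

View pics/w4.png

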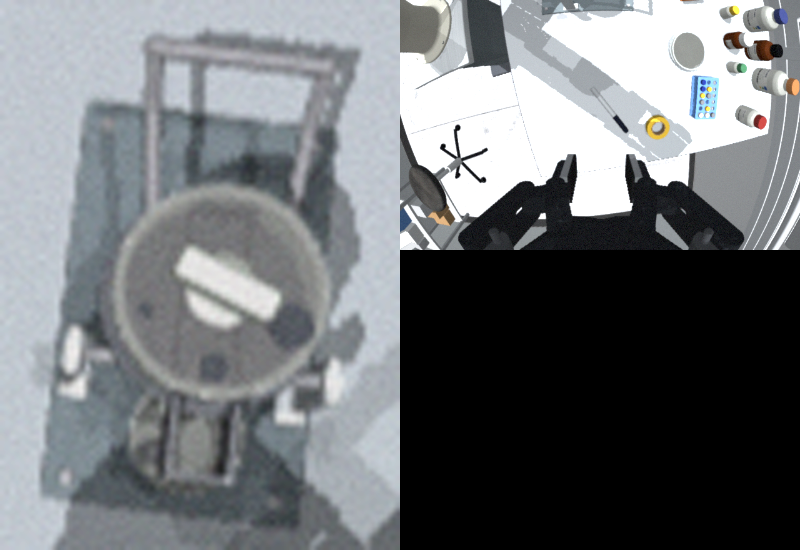

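Call:
{"name": "send_rows", "arguments": {"moves": [[[-0.07,0.08,0],[0,0,0],-0.05],[[-0.148,0.16,0],[0,0,0],-0.05],[[-0.148,0.25,0],[0,0,0],-0.05],[[-0.148,0.345,0],[0,0,0],-0.05],[[-0.148,0.345,-0.08],[0,0,0],-0.05],[[-0.148,0.345,-0.147],[0,0,0],-0.05],[[-0.148,0.345,-0.147],[0,0,0],-0.05],[[-0.148,0.345,-0.147],[0,0,0],-0.05]]}}

```text
time: 16.95
position: [0.3962, -0.1207, 0.222]
tool_rot: [0.001, 0.764, 0.646, 0.0]
ft_force: [0.9, -0.8, -0.1]
finger_gap: 0.0406
finger_force: 0.0
```

```bash
python3 - <<'E'
from h import *
import pickle
f=env.grab_frame("wrist");pickle.dump(f,open("f5.pkl","wb"))
print(env.observe()["position"],-np.array(f["R"]).T@np.array(f["t"]))
g=pickle.load(open("f0.pkl","rb"))["top"];p=plane(g,365,254,.08);print(p)
# pixel of beaker in wrist
c=np.array(f["R"])@p+np.array(f["t"]);a=np.arctan2(np.hypot(*c[:2]),c[2]);fl=200/np.tan(np.radians(f["fov_y"]/2));u=c[:2]/np.hypot(*c[:2])*a*fl+[f["cx"],f["cy"]];print(u)
x,y=u.astype(int);x0=max(0,x-75);y0=max(0,y-70)
im=cv2.resize(f["color"][y0:y0+140,x0:x0+190],None,fx=4,fy=4,interpolation=cv2.INTER_CUBIC)
cv2.imwrite("pics/w5.png",np.clip(255*(im/255.)**.6,0,255).astype(np.uint8))
E
```

```text
[ 0.39653445 -0.12105924  0.22240121] [ 0.40885039 -0.04102227  0.36352565]
[ 0.4245403 -0.0495544  0.08     ]
[339.40829697 107.2131522 ]
```

View pics/w5.png

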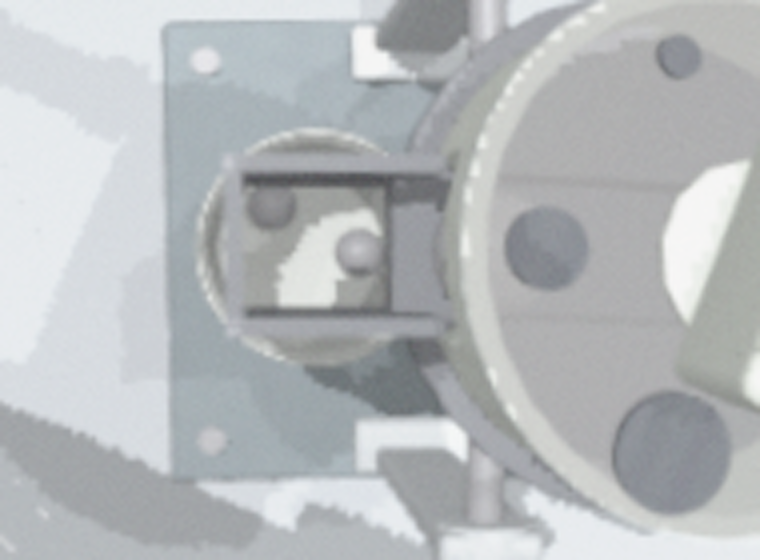

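Both small balls are visible in the beaker at crop pixels (270,208) and (358,250). The medium mark at (545,248) lines up with the spout, and the robot is clear of everything, so I'm handing in.

```bash
python3 -c "
from rig import env
print(env.close_job())"
```

```text
the job is handed in; nothing more can be done
None
```

I turned the cap to the medium gate and tipped the hopper. A close-up shows both small balls in the beaker and the medium mark facing the spout. The hopper is back down level and the job is handed in; I couldn't see the large ball under the cap, but it didn't show in the beaker or spout.

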